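# Release the long coin roll into the catch tray

## Task

Push the catch tray along its rails, right up to its stop in front of the chute that holds the long coin roll; then press down the pad of that chute's rocking lever, keep it down until the roll has run out under the lifted gate into the tray, and let the lever come back up. Work only by pushing and pressing with the fingertips: do not touch, grip or lift the coin rolls, do not operate the other chute, and leave the short roll and everything else on the table as it stands.

Things in the scene. Friction and masses are not known exactly. Their poses are not given: they have to be found in the camera images.
- dispenser: grey metal coin-roll dispenser bolted to the table, 120 mm high. Origin: on the table under its middle; +x is the way the rolls run (away from the robot, up to 12 degrees askew), z up. Two chutes 72 wide, centres at y = +65 and -65, fall 12 degrees to mouths at x = 45, 62 up. Each is shut by a gate plate at x = 30, carried by the far end of its own lever
- long_roll: the long coin roll, brown paper-wrapped cylinder 26 mm dia x 64 long, about 0.22 kg, lying across one chute (either one) against its gate. Origin: its centre; y is its long axis
- short_roll: the short coin roll, alike but 44 mm long (26 dia), lying in the same way in the other chute. Origin: its centre; y is its long axis
- tray (a joint): aluminium catch tray on rails across the two mouths, m: 0 = midway, +0.065 = at its stop before the +y chute, -0.065 = at its stop before the -y chute (grows towards the dispenser's +y). Slides with about 1.5 N of friction and stays where left. Open box 84 (x) by 92 (y) mm outside, walls 4 thick, rim 52 above the table
- tray_floor (a point): point on the middle of the tray's inner floor, 20 above the table, at x = 82 in the dispenser's frame; axes as the dispenser's; moves with the tray
- tray_tab (a point): top middle of the tray's push tab, 60 mm above the table, at x = 145 in the dispenser's frame: an upright plate 6 thick in y, standing out 39 from the tray's far (+x) wall, reaching down to 12 above the table; push it sideways on either face along the dispenser's y. Moves with the tray
- lever_left (a joint): rocking lever along the outer side of the +y chute, rad: 0 = at rest, gate shut; grows as the pad at its near (-x) end is pressed down; 0.42 = fully down at a stop, gate up by 28 mm (the roll passes from about 0.28). Pivot at x = -30, 105 mm up in the dispenser's frame. A spring brings it back: pressing the pad takes 2 N to start, 5 N at the bottom
- left_pad (a point): centre of the top of the black press pad of the left (+y) lever: 34 x 34 mm, level at rest, 115 above the table, at x = -88, y = 128 in the dispenser's frame; it sinks about 23 mm when fully pressed. Free from above
- lever_right (a joint): rocking lever along the outer side of the -y chute, rad: 0 = at rest, gate shut; grows as the pad at its near (-x) end is pressed down; 0.42 = fully down at a stop, gate up by 28 mm (the roll passes from about 0.28). Pivot at x = -30, 105 mm up in the dispenser's frame. A spring brings it back: pressing the pad takes 2 N to start, 5 N at the bottom
- right_pad (a point): centre of the top of the black press pad of the right (-y) lever: 34 x 34 mm, level at rest, 115 above the table, at x = -88, y = -128 in the dispenser's frame; it sinks about 23 mm when fully pressed. Free from above
- spare_roll: a third coin roll, standing upright on the table beside the tray rails: 26 dia, 64 tall; bystander. Origin: centre of its foot (sizes in mm)
- coin_stack: stack of bare coins standing between the two chutes on the base plate: 27 dia, 48 tall; bystander. Origin: centre of its foot (sizes in mm)
- mug: white mug, 76 dia, 90 tall; bystander. Origin: centre of its foot (sizes in mm)
- brush: flat hand brush with a wooden handle, lying on the table; bystander (sizes in mm)
- cleaner: white bottle, 56 dia, 150 tall; bystander. Origin: centre of its foot (sizes in mm)
- lens: black round magnifier, 60 dia, 22 tall; bystander. Origin: centre of its foot (sizes in mm)

How it is judged (in metres and radians):
On the way, in this order (a step that is already met when the one before it is completed fails the run):
1. the tray is at its stop in front of the long roll's chute (((y of short_roll in the frame of dispenser below 0 m and value of joint tray above 0.057 m) or (y of short_roll in the frame of dispenser above 0 m and value of joint tray below -0.057 m))), for 0.2 s.
2. that chute's lever is pressed and its gate lifted, the tray still there (((y of short_roll in the frame of dispenser below 0 m and (value of joint tray above 0.057 m and value of joint lever_left above 0.22 rad)) or (y of short_roll in the frame of dispenser above 0 m and (value of joint tray below -0.057 m and value of joint lever_right above 0.22 rad)))), for 0.05 s.
At the end, for the whole second after the job is handed in: The long roll lies at rest inside the catch tray; the tray is within 8 mm of its stop in front of the chute the long roll came from; both levers are back up (below 0.06 rad); the short roll is within 10 mm of where it started; the robot touches nothing (((y of short_roll in the frame of dispenser below 0 m and value of joint tray above 0.057 m) or (y of short_roll in the frame of dispenser above 0 m and value of joint tray below -0.057 m)) and x of long_roll in the frame of tray_floor between -0.038 and 0.038 m and y of long_roll in the frame of tray_floor between -0.04 and 0.04 m and z of long_roll in the frame of tray_floor between 0 and 0.028 m and linear speed of long_roll below 0.03 m/s and distance of short_roll from where it was at the start of the episode below 0.01 m and value of joint each of lever_left, lever_right below 0.06 rad).
It fails at once if the robot touches or handles a coin roll (contact force between any of the fingers, the arm and long_roll above 0.5 N or contact force between any of the fingers, the arm and short_roll above 0.5 N).
It fails at once if a coin roll is lifted (height (world z) of any of long_roll, short_roll above 0.11 m).
It fails at once if the short roll's lever is worked ((y of short_roll in the frame of dispenser below 0 m and value of joint lever_right above 0.15 rad) or (y of short_roll in the frame of dispenser above 0 m and value of joint lever_left above 0.15 rad)).
It fails at once if a bystander is shoved or lifted more than 25 mm, or the spare roll, the stack or the bottle is knocked over (distance of any of spare_roll, coin_stack, mug, brush, cleaner, lens from where it was at the start of the episode above 0.025 m or angle between any of spare_roll, coin_stack, cleaner, mug's own z axis and vertical above 0.5 rad).
It also fails if it takes over 48 s, if anything falls off the work surface, if the arm or the gripper's body presses on something with over 40 N, if the wrist force passes 120 N, or if a joint passes its speed limit or range.

## Robot

A 6-joint arm with a two-finger parallel gripper is mounted at the origin on the work surface. World frame = base frame: x ahead of the robot, y to its left, z up, the work surface at z = 0. Lengths are in mm, angles in degrees, forces in N, time in s.
With the tool pointing down it reaches from about 300 to 850 mm from the base axis. Payload 5.4 kg.
Tool frame: the origin (TCP) lies between the finger pads; the fingertips stand 25 mm ahead of it and the grasp point (between the pads) lies 6 mm ahead of it; z points along the fingers, x is the direction in which the jaws open and shut, and the axes are right-handed (so a half turn about z gives the same grasp; the last joint's range is limited). The gripper opens to 85 mm and grips with 20 to 120 N. Pads are 22 mm wide; open, the fingers measure 114 mm over their backs; the gripper's body (76 mm by 85 mm) begins 54 mm behind the grasp point. The pads swing forward as they close: fully open they stand 13 mm farther back than shut.
Start: joints at [55.285, 9.076, 91.501, -0, 79.423, -12.038], TCP at [221.697, 530.525, 256.299] pointing down, gripper open.
Joint ranges: [-166.64, 166.64], [-54.1, 131.32], [10.49, 154.53], [-73.88, 253.88], [9.74, 151.15], [-171.62, 171.62]. Speed limits (degrees/s): [147.25, 147.25, 180, 180, 180, 180].

## Interface

Orientations are given as [roll, pitch, yaw] about the fixed x, y, z axes, in that order (R = Rz(yaw) Ry(pitch) Rx(roll)).
In Python, from bench import robot gives the robot as it stands. Calls block until the motion is done:
- robot.move_pose(position, orientation): joint-space move of the TCP to a pose.
- robot.move_linear(position, rotation=None, vel=150, force_limit=None): straight line of the TCP; rotation=None keeps the orientation; vel is the mean speed in mm/s. With force_limit (N) it stops when the force on the tool has changed by that much, and returns True; else False.
- robot.move_joints(angles): joint-space move.
- robot.open_gripper() and robot.gripper_close(effort=None): open the fingers fully, or close them until they stop; effort is the grip in N (None keeps the last).
- robot.sleep(seconds).
- robot.inverse_kinematics(position, orientation): joint angles nearest the present ones, or None.
- robot.read_camera(name): name is "scene" or "side" or "wrist"; returns a dict with "color" (420x560x3 uint8, blue, green, red), "vertical_fov" (degrees; the focal length in pixels is half the picture's height over the tangent of half this angle, whatever the lens; pixels are square), "cx", "cy" (the principal point, pixels), "rvec" (rotation vector, rad) and "tvec" (3), from world to camera coordinates, as OpenCV has them. Camera axes: x right, y down, z forward; pixel columns grow to the right and rows downward; lengths in mm; the calibration is good to about 2 mm. A picture is of the moment at which its call begins. There is no depth.
A pose or a line that the arm cannot do raises robot.MotionError and nothing moves.
- robot.finish_job(): hands the job in, once; it reports no verdict.
Readings, each from a call of its own:
- robot.current_clock(): time.
- robot.current_joint_pos(): joint angles.
- robot.current_dq(): joint speeds.
- robot.current_joint_torque(): joint torques, N m.
- robot.current_position(): TCP position.
- robot.current_tool_rot(): TCP orientation.
- robot.current_force(): force on the tool from outside, world axes, zero at the start.
- robot.current_torque(): the same for the moment, N m.
- robot.current_gripper_width(): finger opening in mm.
Only numpy, scipy, OpenCV 4.12 (cv2) and the standard library are available. Lean on these libraries where they do the work, as an engineer would, in place of code of your own. Each camera call takes 0.05 s, during which the arm holds its last target. There are 200 camera calls.

## Working session

There is one attempt and no reset: what is moved stays moved. The work goes in short steps, each a Python script; the robot and the scene stay as the last script left them, time stands still between calls to the robot, and variables do not carry over. Pictures are saved under pics/ and viewed, about 8 in all and at most 12, crops included, and the job is handed in when it is done.

```bash
mkdir -p pics; ls; cat > h.py <<'E'
import numpy as np, cv2
from bench import robot
def cam(n,save=None):
    c=robot.read_camera(n); im=np.array(c["color"],np.uint8)
    f=im.shape[0]/2/np.tan(np.radians(c["vertical_fov"]/2))
    K=np.array([[f,0,c["cx"]],[0,f,c["cy"]],[0,0,1]]); R=cv2.Rodrigues(np.array(c["rvec"],float))[0]; t=np.array(c["tvec"],float).ravel()
    if save: cv2.imwrite(save,im); np.savez(save[:-4]+".npz",K=K,R=R,t=t)
    return im,K,R,t
def onplane(uv,z,K,R,t):
    d=R.T@np.linalg.inv(K)@np.array([uv[0],uv[1],1.]); o=-R.T@t
    return o+d*(z-o[2])/d[2]
def proj(P,K,R,t):
    p=K@(R@np.array(P,float)+t); return p[:2]/p[2]
E
python3 - <<'E'
from h import *
a=cam("scene","pics/scene.png");b=cam("side","pics/side.png")
for x in (a,b): print(-x[2].T@x[3], x[1][0,0])
for n,x in (("scene",a),("side",b)): cv2.imwrite(f"pics/{n}_b.png",cv2.resize(x[0],(800,600),interpolation=cv2.INTER_CUBIC))
E
```

```text
pics
[1062.42016193  155.72160115 1050.22442331] 445.69017425613964
[ 290.5152205  1048.65211339  722.81994658] 422.52436395686885
```

View pics/scene_b.png

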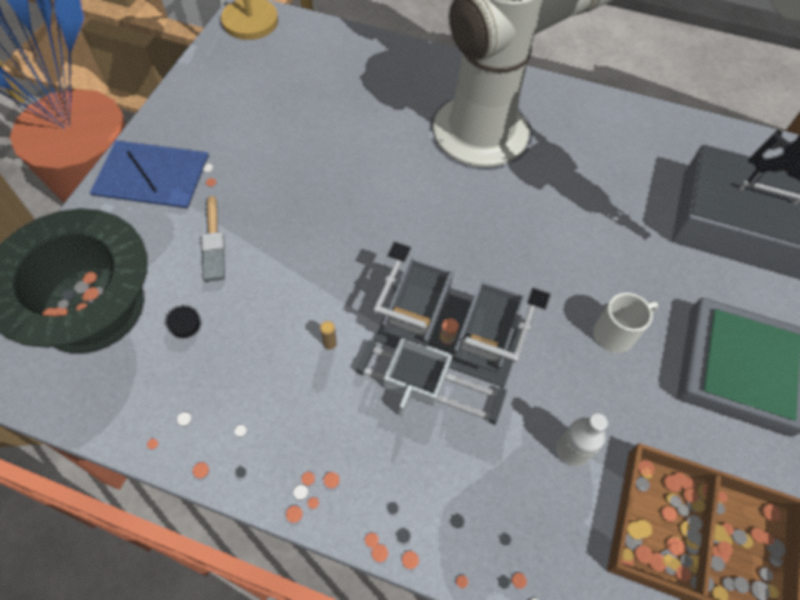

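View pics/side_b.png

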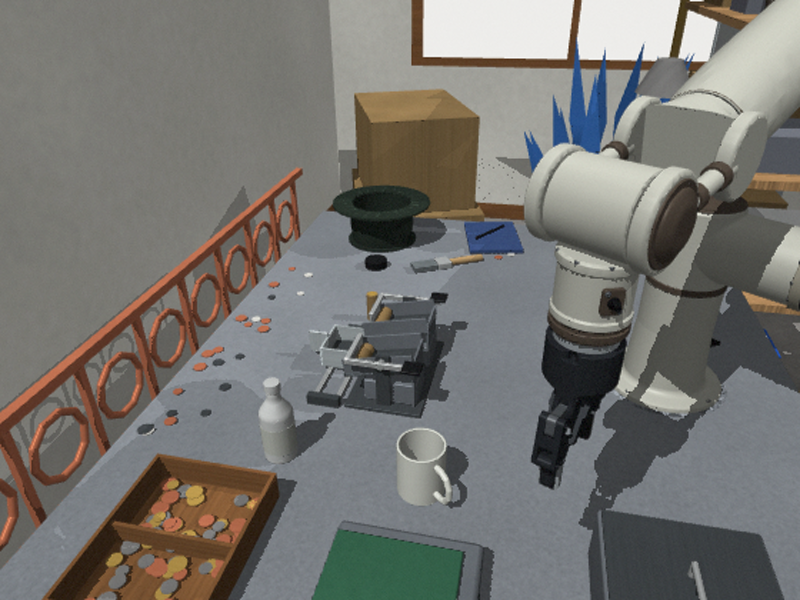

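The scene picture shows the dispenser at about (450,330) of 800x600, with pads at (399,251) and (538,298). The tray is at (420,365), on the -y side. I'll enlarge it to compare the rolls.

```bash
python3 - <<'E'
import cv2
a=cv2.imread("pics/scene.png")[160:300,245:395]
b=cv2.imread("pics/side.png")[195:295,205:325]
cv2.imwrite("pics/sc_crop.png",cv2.resize(a,None,fx=4.2,fy=4.2,interpolation=cv2.INTER_CUBIC))
cv2.imwrite("pics/si_crop.png",cv2.resize(b,None,fx=6,fy=6,interpolation=cv2.INTER_CUBIC))
E
```

```text
(no output)
```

View pics/sc_crop.png

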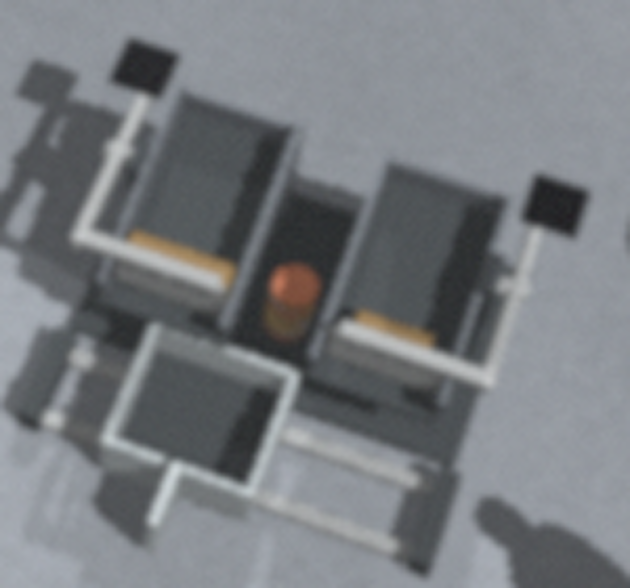

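View pics/si_crop.png

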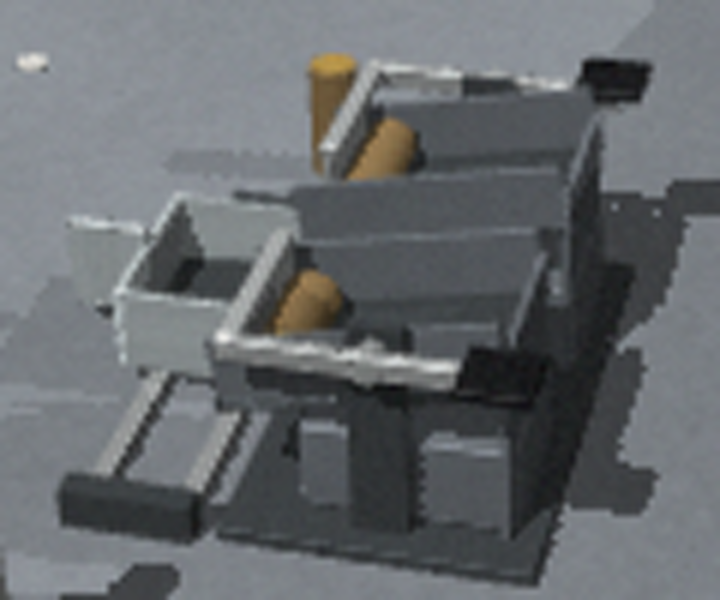

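```bash
python3 - <<'E'
from h import *
d=np.load("pics/scene.npz");C=(d["K"],d["R"],d["t"])
w=lambda p,z:onplane(np.array(p)/4.2+[245-.38,160-.38],z,*C)
rp=w((145,68),115);lp=w((555,206),115)
print(rp,lp,np.linalg.norm(rp-lp))
y=(lp-rp)[:2];y/=np.linalg.norm(y);x=np.array([y[1],-y[0]]);O=(rp+lp)[:2]/2+88*x
print("O",O,"yaw",np.degrees(np.arctan2(x[1],x[0])))
loc=lambda P:np.array([(P[:2]-O)@x,(P[:2]-O)@y])
for p,z in [((178,465),60),((152,525),60),((152,325),52),((300,375),52),((250,492),52),((104,440),52),((78,238),115),((492,382),115),((130,236),85),((235,265),85),((355,315),85),((435,340),85),((295,280),60)]: print(p,w(p,z)[:2].round(),loc(w(p,z)).round(1))
d=np.load("pics/side.npz");C=(d["K"],d["R"],d["t"])
s=lambda p,z:onplane(np.array(p)/6+[205-.42,195-.42],z,*C)
for n,p,z in [("lp",(505,372),115),("rp",(617,72),115),("tabend",(68,218),60),("spare",(332,62),64),("tray corner",(118,290),52)]: print(n,s(p,z)[:2].round(),loc(s(p,z)).round(1))
E
```

```text
[451.77322968 -36.50522127 115.        ] [457.55031343 218.39046063 115.        ] 254.96114085406654
O [542.63917835  88.94865555] yaw -1.2983580392388079
(178, 465) [665.  62.] [122.6 -23.9]
(152, 525) [704.  61.] [161.6 -24.7]
(152, 325) [583.  17.] [ 41.7 -70.7]
(300, 375) [583. 110.] [39.5 21.6]
(250, 492) [662. 105.] [119.4  19. ]
(104, 440) [662.  17.] [121.  -69.7]
(78, 238) [576. -32.] [  36.  -120.5]
(492, 382) [579. 213.] [ 34.  124.5]
(130, 236) [548. -10.] [  7.6 -98.9]
(235, 265) [544.  54.] [  2.5 -34.8]
(355, 315) [551. 129.] [ 7.3 40.7]
(435, 340) [550. 177.] [ 5.2 88.3]
(295, 280) [528.  88.] [-14.8  -0.9]
lp [453. 218.] [-92.4 127.3]
rp [448. -41.] [ -91.7 -132.2]
tabend [703.  60.] [161.2 -25.3]
spare [ 614. -113.] [  76.  -200.6]
tray corner [663. 104.] [119.9  18. ]
```

The long roll measures about 64 mm and sits in the -y chute; the other is about 47 mm. The tray is at about -25 mm, so I push the tab's +y face towards -y.

```bash
cat >> h.py <<'E'
O=np.array([542,88.]); yaw=-1.3; c_,s_=np.cos(np.radians(yaw)),np.sin(np.radians(yaw))
def W(x,y,z): return [O[0]+c_*x-s_*y, O[1]+s_*x+c_*y, z]
E
python3 - <<'E'
from h import *
print(robot.current_tool_rot(), robot.current_clock())
robot.gripper_close(20)
print("w",robot.current_gripper_width())
q=robot.current_joint_pos(); best=None
for yw in (-1.3,178.7):
    j=robot.inverse_kinematics(W(150,22,220),[180,0,yw])
    if j is not None:
        print(yw,np.round(j,1)); k=np.abs(np.array(j)-q).max()
        if best is None or k<best[0]: best=(k,yw)
rot=[180,0,best[1]]
robot.move_pose(W(150,22,220),rot)
robot.move_linear(W(150,22,52),vel=150)
f0=np.array(robot.current_force())
hit=robot.move_linear(W(150,-62,52),vel=40,force_limit=8)
p=np.array(robot.current_position()); print("stop",hit,p,robot.current_force(),f0, "local y",(p[:2]-O)@[-s_,c_])
print(robot.current_clock())
cam("scene","pics/s2.png"); im=cv2.imread("pics/s2.png")[160:300,245:395]
cv2.imwrite("pics/s2c.png",cv2.resize(im,None,fx=4.2,fy=4.2,interpolation=cv2.INTER_CUBIC))
E
```

```text
[-1.79979658e+02  9.57835637e-02  6.73208357e+01] 0.1
w -0.2750331334464422
-1.3 [-1.1 29.  70.8 -0.  80.2  0.2]
stop True [690.62810476  35.55460789  51.56937622] [0.10188203 0.84976386 1.58321283] [0.6991789  0.87133746 0.33757739] local y -49.059917763354406
5.9917
```

View pics/s2c.png

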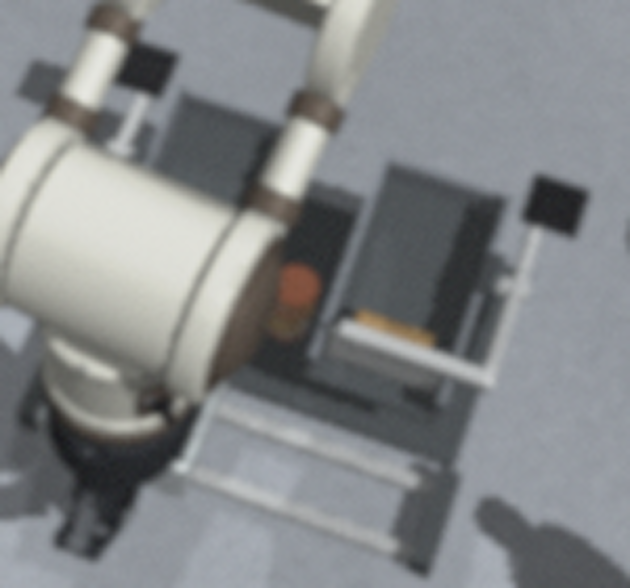

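The tray has moved: its +y far corner went from (250,492) to (180,467). I'll push once more to confirm it is at the stop, then back off, rise and move above the pad.

```bash
python3 - <<'E'
from h import *
d=np.load("pics/s2.npz");C=(d["K"],d["R"],d["t"])
P=onplane(np.array([180,467])/4.2+[245-.38,160-.38],52,*C); print("corner local y",(P[:2]-O)@[-s_,c_],"expect -19 at stop")
hit=robot.move_linear(W(150,-66,52),vel=25,force_limit=10)
p=np.array(robot.current_position()); print(hit,"local y",(p[:2]-O)@[-s_,c_],robot.current_force())
robot.move_linear(W(150,-30,52),vel=100)
robot.move_linear(W(150,-30,230),vel=200)
cam("scene","pics/s3.png"); im=cv2.imread("pics/s3.png")[160:300,245:395]
cv2.imwrite("pics/s3c.png",cv2.resize(im,None,fx=4.2,fy=4.2,interpolation=cv2.INTER_CUBIC))
robot.move_pose(W(-90,-129,200),[180,0,-1.3])
print(robot.current_position(),robot.current_clock())
cam("side","pics/d3.png"); im=cv2.imread("pics/d3.png")[195:295,205:325]
cv2.imwrite("pics/d3c.png",cv2.resize(im,None,fx=6,fy=6,interpolation=cv2.INTER_CUBIC))
E
```

```text
corner local y -22.269326796251086 expect -19 at stop
True local y -49.02497306630189 [1.42613502 1.35342721 0.35067952]
[450.03476915 -39.03288112 200.48045172] 8.8
```

View pics/d3c.png

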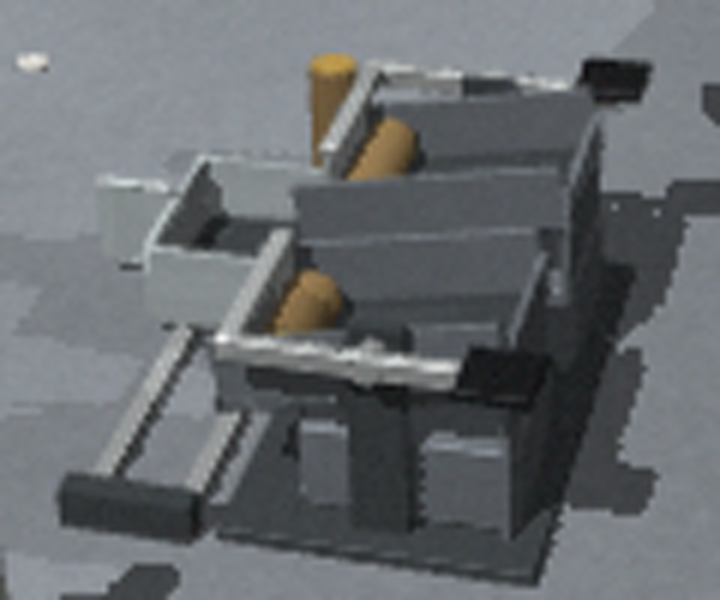

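The tray is in front of the -y chute. Both pushes stopped at the same place (y -49 mm), and the rolls haven't moved. Now I press the right pad.

```bash
python3 - <<'E'
from h import *
robot.move_linear(W(-90,-129,148),vel=120)
print("f0",robot.current_force())
hit=robot.move_linear(W(-90,-129,113),vel=30,force_limit=12)
print(hit,robot.current_position(),robot.current_force())
robot.sleep(2)
print(robot.current_position(),robot.current_force(),robot.current_clock())
im=cam("side","pics/d4.png")[0][195:295,205:325]
cv2.imwrite("pics/d4c.png",cv2.resize(im,None,fx=6,fy=6,interpolation=cv2.INTER_CUBIC))
E
```

```text
f0 [ 0.24492237 -0.0908974   0.12365333]
True [450.0575415  -39.11771457 117.78820976] [-3.73957425  1.64594449  8.29728747]
[450.05652755 -39.13633599 117.8228159 ] [-3.9142281   1.42940494  8.28757929] 12.4
```

View pics/d4c.png

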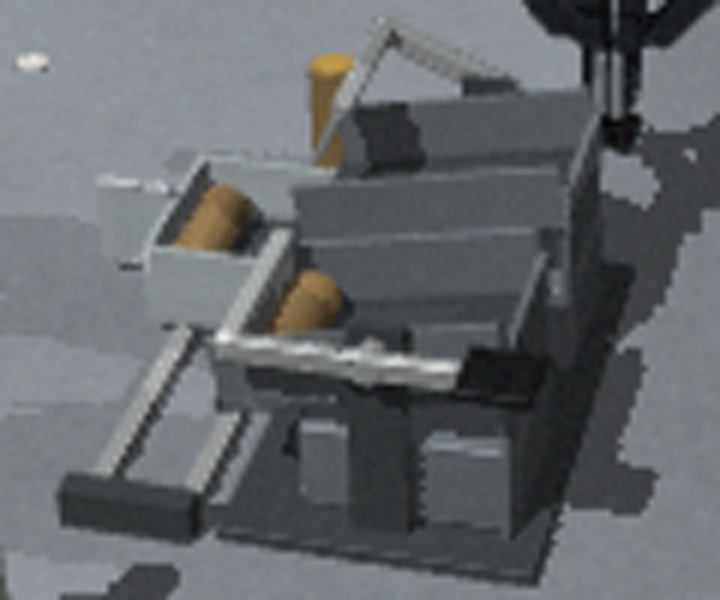

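The gate is lifted and the long roll lies in the tray at (215,220). The short roll is still at (310,300). I'll release the lever and check.

```bash
python3 - <<'E'
from h import *
robot.move_linear(W(-90,-129,150),vel=40)
robot.move_linear(W(-90,-129,230),vel=150)
robot.sleep(1)
im=cam("side","pics/d5.png")[0][195:295,205:325]
cv2.imwrite("pics/d5c.png",cv2.resize(im,None,fx=6,fy=6,interpolation=cv2.INTER_CUBIC))
print(robot.current_clock())
E
```

```text
15.15
```

View pics/d5c.png

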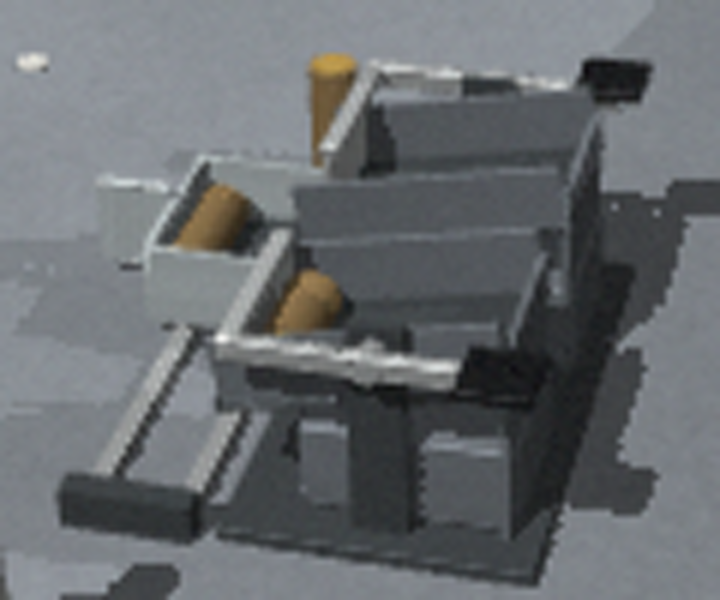

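The lever is back up at (615,80), the roll lies still in the tray at (215,220), and the tray is unmoved. I'm handing in.

```bash
python3 -c "
from bench import robot
robot.finish_job()"
```

```text
the job is handed in; nothing more can be done
```

The job is handed in, at about 15 s on the robot's clock; no verdict was reported. The long roll was in the -y chute (about 64 mm measured, against 47 mm for the other). I pushed the tray to its stop there, held the right lever's pad down for about 2 s until the roll had run into the tray, then let it up.

**Last checks:**
- **Final side picture:** the long roll lies in the tray at the same spot as in the picture before. The right lever is back level with its gate shut, and the arm is clear above. The short roll, left lever and spare roll look unmoved. I did not re-check the mug, brush, cleaner or lens, but the arm did not work near them.
- **Tray at its stop:** two pushes stopped at the same place. A corner reading put it about 3 mm past the expected stop, which is within my measuring error.
- **Pad press:** the fingertips went about 22 mm down from the nominal pad height, ending on about 8 N vertical and 4 N sideways force. I judged the gate lifted from the picture, since the lever angle can't be read directly.

No check failed.

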